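# Slide the top build plate off the stack and home onto the print bed

### The arm

A 7-joint arm with a two-finger parallel gripper is mounted at the origin on the work surface. World frame = base frame: x ahead of the robot, y to its left, z up, the work surface at z = 0. Lengths are in mm, angles in rad, forces in N, time in s.
With the tool pointing down it reaches from about 400 to 875 mm from the base axis. Payload 4.4 kg.
Tool frame: the origin (TCP) lies midway between the tips of the shut fingers; the grasp point (between the pads) lies ctrl.grip_depth behind it (ctrl.grip_depth is the distance from the TCP to the grasp point, in mm); z points along the fingers, y is the line along which they close (so a half turn about z gives the same grasp; the last joint's range is limited). The gripper opens to 85 mm and grips with 20 to 120 N. Pads are 22 mm wide; open, the fingers measure 114 mm over their backs; the gripper's body (76 mm by 85 mm) begins 54 mm behind the grasp point. The pads swing forward as they close: fully open they stand 13 mm farther back than shut.
Start: joints at [1.275, 0.628, 0.038, 1.517, -0.027, 0.996, -0.02], TCP at [148.086, -632.92, 231.313] pointing down, gripper open.
Joint ranges: [-3.06, 3.06], [-0.37, 2.12], [-1.25, 1.32], [0.18, 2.47], [-1.1, 4.24], [0.23, 1.98], [-2.94, 2.94]. Speed limits (rad/s): [2.57, 2.57, 3.14, 3.14, 3.14, 3.14, 3.14].

### API

Orientations are given as [roll, pitch, yaw] about the fixed x, y, z axes, in that order (R = Rz(yaw) Ry(pitch) Rx(roll)).
In Python, from cell import ctrl gives the robot as it stands.
- The arm moves only by the tool carry_out, never from a script. Its argument "deltas" is one flat list of numbers, 7 for each row, row after row: the turn, a rotation vector about the tool's x, y, z in degrees, then the shift along the tool's x, y, z in m, then the closure, from -1 (fully open) to 1 (shut). In form: [wx, wy, wz, dx, dy, dz, claw, wx, wy, wz, dx, dy, dz, claw, ...]. A call has 1 to 12 rows; each row shifts and turns the commanded pose from where the row before left it, along the tool's axes as they then stand; what a row does not reach is not made up. A row lasts 1/8 s, in which the tool goes at most 62.5 mm and 10.7 degrees, less where a joint would pass 70% of its speed; a pose out of reach is approached as far as the arm can. A call with a gripper value outside its range is refused whole. The fingers move at their own pace and stop on an object; the grip force is fixed at half the most. Time passes only in rows, so rows that do not move let the fingers close. It gives the time, the measured TCP pose, the force, the opening and the grip force at its end, in the units of the state.
- ctrl.read_state(): the state, without advancing time (a new reading comes with each control period).
- ctrl.get_image(name): name is "scene" or "top" or "wrist"; returns the picture (400x640x3 uint8, red, green, blue); there is no depth.
- ctrl.calibration(name): a dict with "mtx" (3x3 intrinsics, pixels), "R" (3x3) and "t" (3): a world point X has camera coordinates R X + t. Camera axes: x right, y down, z forward; pixel columns grow to the right and rows downward; lengths in mm; the calibration is good to about 2 mm. The wrist camera is an equidistant fisheye: a pixel r from the principal point sees the ray r / f radians off the axis. A picture is of the moment at which its call begins: read the wrist's pose just before it. calibration takes no time and is no camera call; for the wrist camera it gives the pose at the moment of the call.
- ctrl.finish_job(): hands the job in; it is judged then, once.
The state is a dict: "clock": time; "qpos": joint angles; "qd": joint speeds; "tau": joint torques, N m; "eef_pos": TCP position; "tool_rot": TCP orientation; "force": force on the tool from outside, world axes, zero at the start; "torque": the same for the moment, N m; "width": finger opening in mm; "gripper_force": force on a finger pad.
Only numpy, scipy, OpenCV 4.12 (cv2) and the standard library are available. Lean on these libraries where they do the work, as an engineer would, in place of code of your own. Each camera call takes 0.05 s, during which the arm holds its last target. There are 200 camera calls.

### The job

Slide the orange build plate sideways off the top of the stack, across the gap and between the guides of the print bed, until it lies flat with its leading edge fully home against the red end stop. Slide it, do not lift it; push gently, as it is coated, and leave the two plates below and everything else on the bench as they are.

Things in the scene. Friction and masses are not known exactly. Their poses are not given: they have to be found in the camera images.
- top_plate: top plate of the stack, the one to move: aluminium, orange face, 120 (its x) by 130 (its y) by 8 mm thick, 0.23 to 0.46 kg, too wide to grasp. Lies loose on the blue plate. Origin: centre of its underside, z up. Push it at its free -y edge (65 mm from the origin); tips lower than its 8 mm thickness catch the plate below. Starts up to 15 mm off the bed's centreline and 0.12 rad askew.
- middle_plate: the second plate, blue face, same size, lying loose on the bottom plate, not quite in line with the others; must stay. Origin: centre of its underside.
- bottom_plate: the lowest plate, grey face, same size, lying loose on the plywood stand; must stay. Origin: centre of its underside.
- stand: fixed plywood stand under the stack, 150 (x) by 130 (y) by 36 mm high. Origin: centre of its underside on the bench. Top plate's underside lies 52 mm above the bench, so 2 mm above the bed's deck.
- bed: fixed print bed, dark flat deck 170 (x) by 190 (y) mm, its top 50 mm above the bench. Origin: centre of its underside, on the bench. A plate enters over its -y edge and slides to its +y, between two aluminium guides 12 mm high, inner faces at x = -64 and +64 mm, that end at y = +93 mm. With the plate home, its origin is at y = -20 to +5 mm, depending on where the red stop is clamped.
- bed_entry (a point): middle of the bed's -y edge, at deck height (y = -95 mm in the bed frame, 50 mm above the bench). The stack's near edge is about 12 mm before it. From here the guides' mouth narrows: inner faces at about x = -77 and +77 mm at y = -89 mm, x = -64 and +64 mm from y = -55 mm on.
- switch (a joint): yellow spring plunger (plate-present switch) in the rigid red stop, 96 mm wide, 18 mm high, across the lane. 0 m = free, 5 mm out of the stop's front face; 0.005 = flush, plate home. Under 0.5 N; plate friction holds it pressed. Reading noisy by 2 mm. The front face stands anywhere from y = +45 to +70 mm on the bed, different each time, not measured: find it by feel or eye.
- scraper: bystander: scraper 200 mm long lying along the bed's -x side. Origin: centre of its underside.
- driver: bystander: blue-handled screwdriver 170 mm long lying along the bed's +x side. Origin: centre of its underside.
- figure: bystander: small red printed figure, 28 mm wide, 49 mm high, standing on the +x side of the stack. Origin: centre of its underside.
- spool: bystander: green spool lying flat, 160 mm wide, 60 mm high. Origin: centre of its underside.
- partbox: bystander: open plywood box 110 by 110 by 80 mm. Origin: centre of its underside.
- glue: bystander: white glue bottle 44 mm wide, 110 mm high. Origin: centre of its underside.
- adapter: bystander: black power adapter 75 by 130 by 40 mm. Origin: centre of its underside.
There are look-alikes about, which are no part of the job. Leave any black, green or purple look-alike of the top_plate alone.

How it is judged:
By the outcome, as a careful person would: the job done as asked, in the order asked, and still so for the second after the job is handed in, with the robot touching nothing.
It also fails if it takes over 51 s, if anything falls off the work surface, if the arm or the gripper's body presses on something with over 40 N, if the wrist force passes 120 N, or if a joint passes its speed limit or range.

## Working session

There is one attempt and no reset: what is moved stays moved. The work goes in short steps, Python scripts to look and compute and a tool call to move; the robot and the scene stay as the last step left them, time stands still between calls to the robot, and variables do not carry over. Pictures are saved under pics/ and viewed, at most 10 in all, crops included, and the job is handed in when it is done.

Besides the shell and the picture viewer there is one more tool, called in YAML: its name, and indented under it one key for each argument. carry_out: Moves the arm, as the interface text tells. Its arguments: {"type":"object","properties":{"deltas":{"type":"array"}},"required":["deltas"]}

```bash
mkdir -p pics; ls; python3 - <<'E'
from cell import ctrl
import cv2
s=ctrl.read_state(); print({k:s[k] for k in('clock','eef_pos','tool_rot','force','width')},ctrl.grip_depth)
for n in('scene','top'):
    cv2.imwrite(f'pics/{n}0.png',ctrl.get_image(n)[:,:,::-1])
    c=ctrl.calibration(n); print(n,c)
E
```

```text
pics
{'clock': 0.0, 'eef_pos': array([ 147.91106337, -632.29350016,  230.37044359]), 'tool_rot': array([-3.13966368e+00,  6.04321731e-05,  2.29750116e-01]), 'force': array([ 0.26445696, -0.04020098, -0.2917237 ]), 'width': 85.14123710273711} 18.700000000000003
scene {'mtx': array([[365.17871735,   0.        , 318.62430563],
       [  0.        , 365.17871735, 199.38002268],
       [  0.        ,   0.        ,   1.        ]]), 'R': array([[-0.73739577,  0.67540824, -0.00843682],
       [ 0.45179317,  0.48389564, -0.74948511],
       [-0.50212588, -0.55647885, -0.66196744]]), 't': array([ 451.79278318, -203.2250011 , 1409.32305853])}
top {'mtx': array([[493.3340113 ,   0.        , 316.91117499],
       [  0.        , 493.3340113 , 203.95588962],
       [  0.        ,   0.        ,   1.        ]]), 'R': array([[ 0.01528114, -0.99984121,  0.00916707],
       [-0.99311573, -0.01624196, -0.11600581],
       [ 0.11613629, -0.00733126, -0.99320623]]), 't': array([ -60.35607601,  561.6790764 , 1397.0974624 ])}
```

View pics/scene0.png

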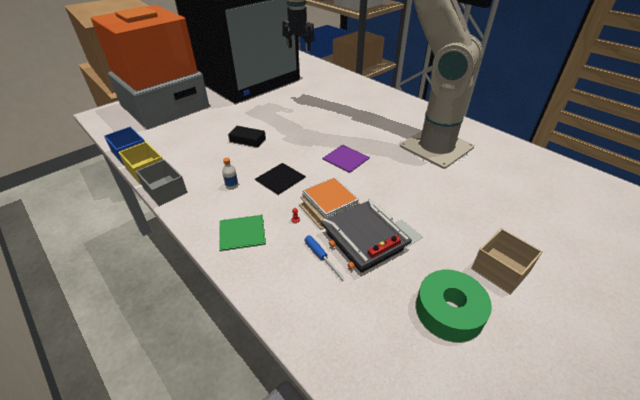

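View pics/top0.png

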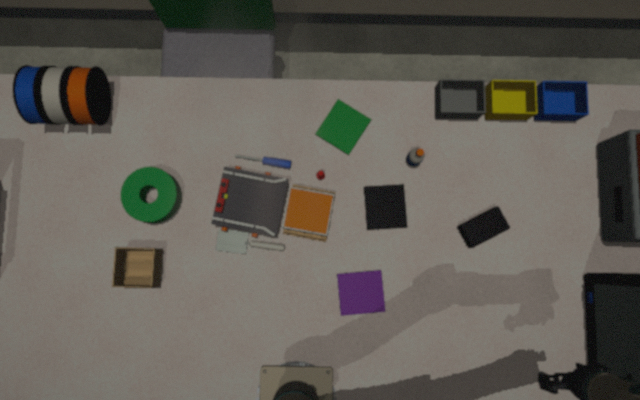

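Candidates in the top view are orange (310,211), black (385,207), green (343,127) and purple (361,292). Only the orange one lies on the stack beside the bed, so I choose that one. Next is a close crop and a measurement.

```bash
cat > h.py <<'E'
import numpy as np, cv2
from cell import ctrl
def cast(n,uv,z):
    c=ctrl.calibration(n); K,R,t=c['mtx'],np.array(c['R']),np.array(c['t'])
    uv=np.atleast_2d(np.array(uv,float))
    d=(np.linalg.inv(K)@np.c_[uv,np.ones(len(uv))].T).T@R
    o=-R.T@t
    return o+d*((z-o[2])/d[:,2])[:,None]
def orange(im):
    h=cv2.cvtColor(im,cv2.COLOR_RGB2HSV)
    return cv2.inRange(h,(8,170,110),(20,255,255))
def plate(n,z=60,im=None):
    im=ctrl.get_image(n) if im is None else im
    m=orange(im); cs,_=cv2.findContours(m,cv2.RETR_EXTERNAL,cv2.CHAIN_APPROX_NONE)
    x0,x1,y0,y1=(200,345,170,250) if n=='top' else (270,430,150,280)
    cs=[c for c in cs if x0<c[:,0,0].mean()<x1 and y0<c[:,0,1].mean()<y1]
    c=max(cs,key=cv2.contourArea)
    p=cast(n,c[:,0],z)[:,:2].astype(np.float32)
    return cv2.minAreaRect(p),c
E
python3 - <<'E'
from h import *
for n in('top','scene'):
    im=cv2.imread(f'pics/{n}0.png')[:,:,::-1].copy()
    r,c=plate(n,60,im); print(n,r,cv2.boxPoints(r).round(1).tolist())
im=cv2.imread('pics/top0.png'); cv2.imwrite('pics/c1.png',cv2.resize(im[155:255,200:345],None,fx=5.5,fy=5.5,interpolation=cv2.INTER_CUBIC))
im=cv2.imread('pics/scene0.png'); cv2.imwrite('pics/c2.png',cv2.resize(im[165:285,280:440],None,fx=5,fy=5,interpolation=cv2.INTER_CUBIC))
E
```

```text
top ((540.3267822265625, -26.570274353027344), (115.36188507080078, 105.09477233886719), 80.59839630126953) [[479.1000061035156, -74.9000015258789], [582.7000122070312, -92.0999984741211], [601.5999755859375, 21.799999237060547], [497.8999938964844, 38.900001525878906]]
scene ((540.1124267578125, -26.42498779296875), (114.02352142333984, 105.04716491699219), 79.89848327636719) [[478.3999938964844, -73.30000305175781], [581.7999877929688, -91.80000305175781], [601.7999877929688, 20.5], [498.3999938964844, 38.900001525878906]]
```

View pics/c1.png

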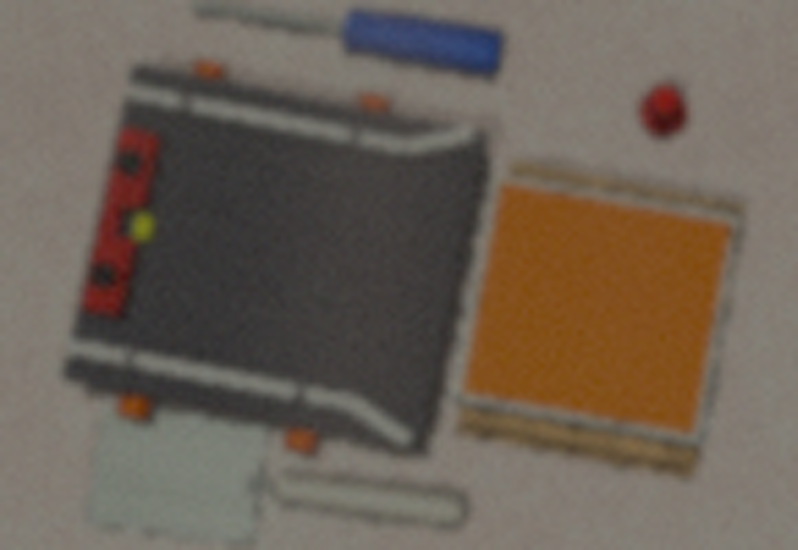

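View pics/c2.png

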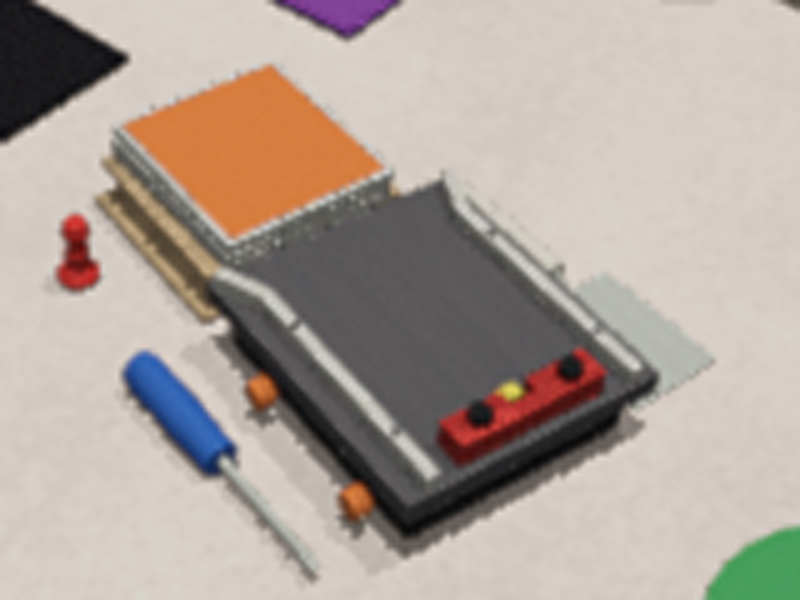

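Crop 1 shows the orange plate on the stack with a silver rim, the bed to its left and the stop at crop (120,220). This confirms the choice. Next I measure the bed lane and the stop.

```bash
python3 - <<'E'
from h import *
px=lambda u,v:(200+(u+.5)/5.5-.5,155+(v+.5)/5.5-.5)
im=cv2.imread('pics/top0.png'); g=cv2.cvtColor(im,cv2.COLOR_BGR2GRAY).astype(float)
lines=[]
for (u0,v0,u1,v1) in((140,95,345,137),(80,347,295,393)):
    P=[]
    for u in np.linspace(u0,u1,30):
        v=v0+(v1-v0)*(u-u0)/(u1-u0); x,y=px(u,v); x=round(x); yy=np.arange(round(y)-3,round(y)+4)
        w=np.clip(g[yy,x]-85,0,None); P.append((x,(w*yy).sum()/w.sum()) if w.sum()>0 else (x,y))
    W=cast('top',P,62)[:,:2].astype(np.float32)
    f=cv2.fitLine(W,cv2.DIST_HUBER,0,.01,.01).ravel(); f=f if f[1]>0 else -f; f[2:]=W.mean(0)
    print(f, 'yaw',-np.arctan2(f[0],f[1])); lines.append(f)
yaw=np.mean([-np.arctan2(f[0],f[1]) for f in lines])
ex=np.array([np.cos(yaw),np.sin(yaw)]); ey=np.array([-ex[1],ex[0]])
off=[f[2:]@ex for f in lines]; print('lane offsets',off,'sep',off[0]-off[1],'centre',np.mean(off),'yaw',yaw)
C=cast('top',[px(*p) for p in((488,130),(425,450),(65,375),(135,68))],50)[:,:2]
print('deck corners in bed axes (x,y)',np.c_[C@ex-np.mean(off),C@ey].round(1).tolist())
S=cast('top',[px(*p) for p in((158,132),(122,315))],68)[:,:2]; print('stop front',S@ey)
c=lambda p:(px(p[0],p[1]))
S2=cast('scene',[(280+440/5,165+437/5),(280+587/5,165+348/5)],68)[:,:2];print('stop front scene',S2@ey,S2@ex-np.mean(off))
for p,a in(((540.3,-26.5),-.164),): print('plate',np.dot(p,ex)-np.mean(off),np.dot(p,ey),a-yaw)
print('ex,ey',ex,ey)
# bystander scraper/figure
print(cast('top',[px(663,108)],25))
E
```

```text
[1.8218921e-01 9.8326349e-01 6.3848529e+02 1.5921777e+02] yaw -0.18321247
[1.8222907e-01 9.8325610e-01 5.0474374e+02 1.8298404e+02] yaw -0.183253
lane offsets [np.float32(598.786), np.float32(462.95285)] sep 135.83316 centre 530.86945 yaw -0.18323274
deck corners in bed axes (x,y) [[86.5, 147.1], [-83.9, 144.8], [-82.7, 335.3], [82.0, 335.1]]
stop front [312.29692141 309.6803421 ]
stop front scene [323.1079158 316.1697488] [ 55.01033967 -48.92251133]
plate 5.214365018904118 72.3912185832858 0.019232735
ex,ey [ 0.9832598  -0.18220915] [0.18220915 0.9832598 ]
[[651.51255721 -59.64927611  25.        ]]
```

Bed: yaw -0.183, centre at lane coordinate 240.5, lane centre at lateral 530.9. The deck length (190) and guide separation both match the given sizes. The plate's rear edge is at 7.4, 5 mm off the centreline. I will push with both open fingers against that edge. First I turn above, then traverse.

carry_out:
  deltas: [0,0,-8.29,0,0,0,-1,0,0,-8.29,0,0,0,-1,0,0,-8.29,0,0,0,-1,0,0,-8.29,0,0,0,-1,0,0,-8.29,0,0,0,-1,0,0,-8.29,0,0,0,-1,0,0,-8.29,0,0,0,-1,0,0,-8.29,0,0,0,-1]

```text
clock: 1.1
eef_pos: [147.9, -632.6, 230.7]
tool_rot: [-3.141, -0.001, 1.392]
force: [0.2, 0.8, -0.6]
width: 85.6
gripper_force: 0.0
```

carry_out:
  deltas: [0,0,0,0.0473,0.0229,0,-1,0,0,0,0.0473,0.0229,0,-1,0,0,0,0.0473,0.0229,0,-1,0,0,0,0.0473,0.0229,0,-1,0,0,0,0.0473,0.0229,0,-1,0,0,0,0.0473,0.0229,0,-1,0,0,0,0.0473,0.0229,0,-1,0,0,0,0.0473,0.0229,0,-1,0,0,0,0.0473,0.0229,0,-1,0,0,0,0.0473,0.0229,0,-1,0,0,0,0.0473,0.0229,0,-1,0,0,0,0.0473,0.0229,0,-1]

```text
clock: 2.6
eef_pos: [522.5, -123.7, 231.1]
tool_rot: [-3.141, 0.0, 1.387]
force: [-0.0, -1.1, -0.4]
width: 85.4
gripper_force: 0.0
```

```bash
cat >> h.py <<'E'
ex=np.array([.98326,-.18221]); ey=np.array([.18221,.98326])
def st():
    s=ctrl.read_state(); p=s['eef_pos']; print('t',round(s['clock'],2),'lat',round(p[:2]@ex,1),'s',round(p[:2]@ey,1),'z',round(p[2],1),'rot',s['tool_rot'].round(3),'F lat,s,z',(s['force'][:2]@ex).round(2),(s['force'][:2]@ey).round(2),s['force'][2].round(2),'w',round(s['width'],1))
E
python3 - <<'E'
from h import *
st()
im=ctrl.get_image('wrist'); cv2.imwrite('pics/w1.png',im[:,:,::-1]); st()
for n in('top','scene'):
  try: print(n,plate(n)[0])
  except Exception as e: print(n,e)
E
```

```text
t 2.6 lat 536.2 s -26.4 z 231.1 rot [-3.141  0.     1.387] F lat,s,z 0.17 -1.11 -0.37 w 85.4
t 2.65 lat 539.6 s -16.9 z 231.6 rot [ 3.137 -0.007  1.397] F lat,s,z 4.04 6.01 1.81 w 85.2
top ((540.2147827148438, -26.673057556152344), (115.17861938476562, 105.18820190429688), 80.99071502685547)
scene ((540.1890258789062, -26.960182189941406), (114.62881469726562, 105.1026382446289), 80.0950927734375)
```

View pics/w1.png

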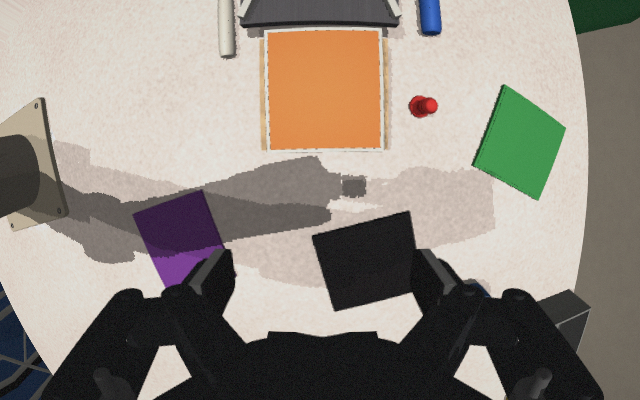

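The wrist view shows the plate ahead at (325,90) with its rear edge at row 150, and the fingers behind it, straddling its width symmetrically. I descend partway and let the arm settle.

carry_out:
  deltas: [0,0,0,0,0,0,-1,0,0,0,0,0,0.024,-1,0,0,0,0,0,0.024,-1,0,0,0,0,0,0.024,-1,0,0,0,0,0,0.024,-1,0,0,0,0,0,0.024,-1,0,0,0,0,0,0.024,-1,0,0,0,0,0,0.024,-1,0,0,0,0,0,0,-1,0,0,0,0,0,0,-1]

```text
clock: 4.0
eef_pos: [521.9, -126.0, 64.0]
tool_rot: [3.141, 0.0, 1.386]
force: [-0.1, -0.7, -0.1]
width: 85.6
gripper_force: 0.0
```

```bash
python3 - <<'E'
from h import *
st()
im=ctrl.get_image('wrist'); cv2.imwrite('pics/w2.png',im[:,:,::-1]); st()
ctrl.get_image('wrist'); st()
E
```

```text
t 4.0 lat 536.1 s -28.8 z 64.0 rot [3.141 0.    1.386] F lat,s,z -0.01 -0.76 -0.07 w 85.6
t 4.05 lat 536.5 s -28.6 z 64.3 rot [3.14  0.    1.386] F lat,s,z 0.05 -0.04 0.18 w 85.5
t 4.1 lat 536.6 s -28.4 z 64.4 rot [3.14  0.    1.386] F lat,s,z 0.15 -0.85 -0.43 w 85.4
```

View pics/w2.png

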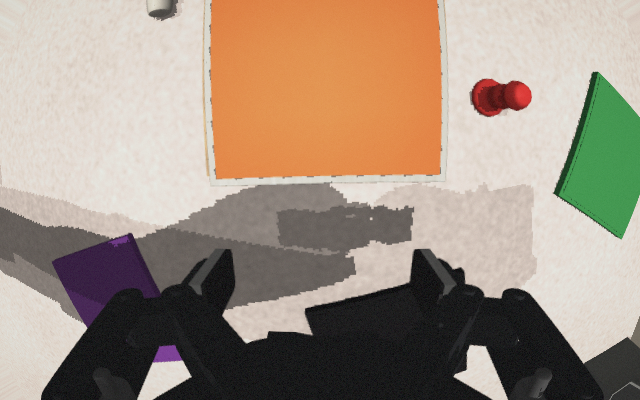

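The wrist view shows the plate's rear edge at row 183 and the fingertips at row 250 (x 220 and 425), centred on it with clear space between. I lower to mid-thickness and approach slowly.

carry_out:
  deltas: [0,0,0,0,0,0.01,-1,0,0,0,0,0,0.009,-1,0,0,0,0,0,0.0035,-1,0,0,0,0,0,0,-1,0,0,0,0,0,0,-1]

```text
clock: 4.72
eef_pos: [522.0, -124.9, 40.9]
tool_rot: [3.141, -0.0, 1.387]
force: [-0.6, -0.4, 0.8]
width: 85.2
gripper_force: 0.0
```

```bash
python3 - <<'E'
from h import *
st()
im=ctrl.get_image('scene'); cv2.imwrite('pics/s2.png',cv2.resize(im[130:290,240:440],None,fx=4,fy=3.7,interpolation=cv2.INTER_CUBIC)[:,:,::-1]); st()
E
```

```text
t 4.72 lat 536.0 s -27.7 z 40.9 rot [ 3.141 -0.     1.387] F lat,s,z -0.55 -0.5 0.78 w 85.2
t 4.78 lat 536.1 s -27.8 z 41.0 rot [ 3.141 -0.     1.387] F lat,s,z -0.78 0.83 -0.85 w 85.2
```

carry_out:
  deltas: [0,0,0,0.005,0,0,-1,0,0,0,0.005,0,0,-1,0,0,0,0.004,0,0,-1,0,0,0,0.004,0,0,-1,0,0,0,0.004,0,0,-1,0,0,0,0.004,0,0,-1]

```text
clock: 5.52
eef_pos: [526.1, -99.8, 40.8]
tool_rot: [-3.141, 0.001, 1.387]
force: [-2.9, -2.0, 0.8]
width: 85.3
gripper_force: 1.3
```

```bash
python3 - <<'E'
from h import *
st()
for n in('top','scene'):
    r=plate(n)[0]; print(n,np.dot(r[0],ex),np.dot(r[0],ey),r[1:]); st()
E
```

```text
t 5.53 lat 535.5 s -2.3 z 40.8 rot [-3.141e+00  1.000e-03  1.387e+00] F lat,s,z -2.51 -2.51 0.79 w 85.3
top 536.2732589311981 76.78012874130249 ((108.89781951904297, 104.66260528564453), 79.59286499023438)
t 5.58 lat 535.3 s -1.8 z 40.8 rot [-3.140e+00  1.000e-03  1.388e+00] F lat,s,z -0.35 -1.61 0.2 w 85.5
scene 536.5820394375611 73.26012261779786 ((115.37252044677734, 105.63284301757812), 79.43370056152344)
t 5.62 lat 535.5 s -1.8 z 40.8 rot [-3.141  0.     1.388] F lat,s,z -1.22 0.11 -0.42 w 85.6
```

Contact is made at s≈-2. I slide on gently, easing 5 mm towards the centreline.

carry_out:
  deltas: [0,0,0,0.004,-0.0004,0,-1,0,0,0,0.004,-0.0004,0,-1,0,0,0,0.004,-0.0004,0,-1,0,0,0,0.004,-0.0004,0,-1,0,0,0,0.004,-0.0004,0,-1,0,0,0,0.004,-0.0004,0,-1,0,0,0,0.004,-0.0004,0,-1,0,0,0,0.004,-0.0004,0,-1,0,0,0,0.004,-0.0004,0,-1,0,0,0,0.004,-0.0004,0,-1]

```text
clock: 6.88
eef_pos: [530.0, -59.1, 40.8]
tool_rot: [3.142, 0.0, 1.387]
force: [0.6, -2.4, -1.0]
width: 85.0
gripper_force: 1.0
```

```bash
python3 - <<'E'
from h import *
st()
for n in('scene','top'):
    r=plate(n)[0]; print(n,np.dot(r[0],ex),np.dot(r[0],ey),r[1:]); st()
E
```

```text
t 6.88 lat 531.9 s 38.4 z 40.8 rot [3.142 0.    1.387] F lat,s,z 1.03 -2.29 -0.98 w 85.0
scene 533.7065431896973 112.66801984008791 ((116.80364227294922, 104.89794921875), 79.52146911621094)
t 6.92 lat 531.9 s 39.2 z 40.9 rot [ 3.141e+00 -1.000e-03  1.388e+00] F lat,s,z 0.24 -1.18 0.01 w 85.6
top 532.8589591641235 118.0162929901123 ((107.14452362060547, 104.62200927734375), 79.59477996826172)
t 6.97 lat 532.0 s 39.2 z 40.9 rot [ 3.141e+00 -1.000e-03  1.388e+00] F lat,s,z 0.0 -0.09 -0.51 w 85.4
```

carry_out:
  deltas: [0,0,0,0.004,-0.0004,0,-1,0,0,0,0.004,-0.0004,0,-1,0,0,0,0.005,-0.0004,0,-1,0,0,0,0.005,-0.0004,0,-1,0,0,0,0.005,0,0,-1,0,0,0,0.005,0,0,-1,0,0,0,0.005,0,0,-1,0,0,0,0.005,0,0,-1,0,0,0,0.005,0,0,-1,0,0,0,0.005,0,0,-1,0,0,0,0.005,0,0,-1,0,0,0,0.005,0,0,-1]

```text
clock: 8.48
eef_pos: [539.0, -1.4, 40.7]
tool_rot: [-3.142, -0.0, 1.388]
force: [-0.6, -3.3, 0.3]
width: 85.6
gripper_force: 1.4
```

```bash
python3 - <<'E'
from h import *
st()
for n in('scene',):
    r=plate(n)[0]; print(n,np.dot(r[0],ex),np.dot(r[0],ey),r[1:]); st()
E
```

```text
t 8.47 lat 530.2 s 96.9 z 40.7 rot [-3.142 -0.     1.388] F lat,s,z 0.03 -3.4 0.35 w 85.6
scene 532.3558966018677 172.42916755310057 ((118.54744720458984, 105.10091400146484), 78.55006408691406)
t 8.53 lat 530.2 s 98.1 z 40.7 rot [ 3.142e+00 -1.000e-03  1.389e+00] F lat,s,z 0.25 -0.55 -0.4 w 85.6
```

carry_out:
  deltas: [0,0,0,0.005,0,0,-1,0,0,0,0.005,0,0,-1,0,0,0,0.005,0,0,-1,0,0,0,0.005,0,0,-1,0,0,0,0.005,0,0,-1,0,0,0,0.005,0,0,-1,0,0,0,0.005,0,0,-1,0,0,0,0.004,0,0,-1]

```text
clock: 9.52
eef_pos: [546.2, 36.4, 40.9]
tool_rot: [3.141, 0.0, 1.387]
force: [-1.6, -2.3, -0.2]
width: 85.1
gripper_force: 1.2
```

carry_out:
  deltas: [0,0,0,0.003,0,0,-1,0,0,0,0.003,0,0,-1,0,0,0,0.002,0,0,-1]

```text
clock: 9.9
eef_pos: [547.6, 44.2, 40.9]
tool_rot: [3.141, 0.0, 1.387]
force: [-1.1, -2.5, -0.2]
width: 85.5
gripper_force: 1.3
```

```bash
python3 - <<'E'
from h import *
st()
im=ctrl.get_image('scene')
r=plate('scene',58,im)[0]; print(np.dot(r[0],ex),np.dot(r[0],ey),r[1:]); st()
cv2.imwrite('pics/s3.png',cv2.resize(im[165:285,280:440],None,fx=5,fy=5,interpolation=cv2.INTER_CUBIC)[:,:,::-1])
print(ctrl.read_state().keys())
E
```

```text
t 9.9 lat 530.4 s 143.3 z 40.9 rot [3.141 0.    1.387] F lat,s,z -0.64 -2.65 -0.2 w 85.5
532.1624821250916 217.55014592681886 ((116.15914916992188, 105.84829711914062), 79.52748107910156)
t 9.95 lat 530.4 s 143.6 z 40.9 rot [ 3.141 -0.     1.387] F lat,s,z -0.33 -2.48 0.23 w 85.5
dict_keys(['clock', 'qpos', 'qd', 'tau', 'eef_pos', 'tool_rot', 'force', 'torque', 'gripper_force', 'width'])
```

View pics/s3.png

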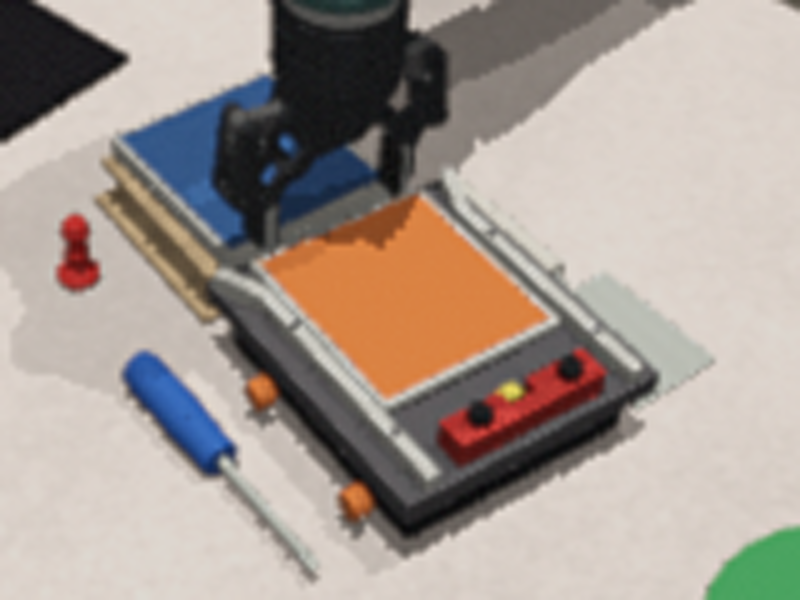

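The crop shows the plate flat in the lane (front edge from (390,405) to (555,318)), about 20 to 25 mm short of the stop. The blue plate has not moved. I continue, then feel for the stop in small steps.

carry_out:
  deltas: [0,0,0,0.003,0,0,-1,0,0,0,0.003,0,0,-1,0,0,0,0.003,0,0,-1,0,0,0,0.002,0,0,-1,0,0,0,0.002,0,0,-1]

```text
clock: 10.58
eef_pos: [549.9, 57.0, 40.8]
tool_rot: [-3.142, 0.0, 1.387]
force: [-0.4, -2.6, 0.8]
width: 84.9
gripper_force: 1.5
```

carry_out:
  deltas: [0,0,0,0.001,0,0,-1,0,0,0,0.001,0,0,-1,0,0,0,0.001,0,0,-1]

```text
clock: 10.95
eef_pos: [550.5, 59.8, 40.8]
tool_rot: [-3.142, 0.0, 1.387]
force: [0.1, -2.5, 1.5]
width: 85.3
gripper_force: 1.5
```

carry_out:
  deltas: [0,0,0,0.001,0,0,-1,0,0,0,0.001,0,0,-1,0,0,0,0.001,0,0,-1]

```text
clock: 11.32
eef_pos: [551.0, 62.9, 40.8]
tool_rot: [3.142, -0.0, 1.387]
force: [-0.4, -2.8, 0.2]
width: 85.6
gripper_force: 1.5
```

```bash
python3 - <<'E'
from h import *
st()
im=ctrl.get_image('scene')
r=plate('scene',58,im)[0]; print(np.dot(r[0],ex),np.dot(r[0],ey),r[1:]); st()
cv2.imwrite('pics/s4.png',cv2.resize(im[205:265,340:420],None,fx=9,fy=9,interpolation=cv2.INTER_CUBIC)[:,:,::-1])
E
```

```text
t 11.32 lat 530.4 s 162.2 z 40.8 rot [ 3.142 -0.     1.387] F lat,s,z 0.16 -2.8 0.15 w 85.6
532.4766847586059 236.88246456481937 ((117.47803497314453, 106.3341064453125), 79.07722473144531)
t 11.38 lat 530.4 s 162.5 z 40.8 rot [ 3.142 -0.     1.387] F lat,s,z 0.88 -2.72 0.53 w 85.3
```

View pics/s4.png

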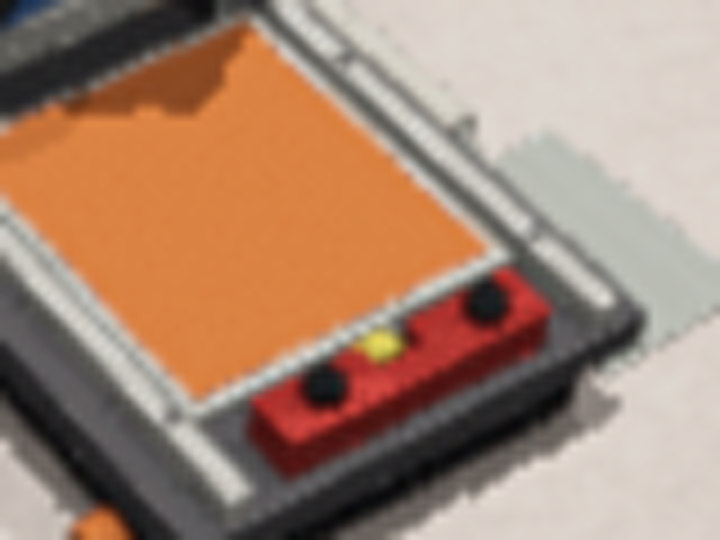

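The crop shows the front rim right up to the red stop's outline, though the stop's height hides the last few millimetres. I keep feeling forward.

carry_out:
  deltas: [0,0,0,0.001,0,0,-1,0,0,0,0.001,0,0,-1]

```text
clock: 11.62
eef_pos: [551.4, 64.8, 40.8]
tool_rot: [-3.142, 0.0, 1.387]
force: [-1.0, -2.4, 0.5]
width: 85.4
gripper_force: 1.5
```

carry_out:
  deltas: [0,0,0,0.001,0,0,-1,0,0,0,0.001,0,0,-1]

```text
clock: 11.88
eef_pos: [551.8, 66.9, 40.9]
tool_rot: [3.142, -0.0, 1.387]
force: [-0.7, -3.3, 0.9]
width: 85.3
gripper_force: 1.5
```

carry_out:
  deltas: [0,0,0,0.001,0,0,-1,0,0,0,0,0,0,-1]

```text
clock: 12.12
eef_pos: [552.0, 67.9, 40.8]
tool_rot: [3.141, -0.0, 1.387]
force: [-0.3, -2.2, 1.4]
width: 85.5
gripper_force: 1.4
```

carry_out:
  deltas: [0,0,0,0.001,0,0,-1,0,0,0,0,0,0,-1]

```text
clock: 12.38
eef_pos: [552.1, 68.8, 40.8]
tool_rot: [3.142, -0.0, 1.387]
force: [-1.5, -2.5, 1.2]
width: 85.4
gripper_force: 1.5
```

carry_out:
  deltas: [0,0,0,0.001,0,0,-1,0,0,0,0,0,0,-1]

```text
clock: 12.62
eef_pos: [552.3, 69.8, 40.8]
tool_rot: [3.142, -0.0, 1.387]
force: [-1.3, -3.1, 1.0]
width: 85.5
gripper_force: 1.6
```

carry_out:
  deltas: [0,0,0,0.001,0,0,-1,0,0,0,0,0,0,-1]

```text
clock: 12.88
eef_pos: [552.5, 70.8, 40.8]
tool_rot: [3.142, -0.0, 1.387]
force: [-0.5, -3.4, 0.5]
width: 85.3
gripper_force: 1.6
```

carry_out:
  deltas: [0,0,0,0.001,0,0,-1,0,0,0,0,0,0,-1]

```text
clock: 13.12
eef_pos: [552.7, 71.8, 40.8]
tool_rot: [3.142, -0.0, 1.387]
force: [-1.2, -2.9, 1.7]
width: 85.6
gripper_force: 1.6
```

carry_out:
  deltas: [0,0,0,0.001,0,0,-1,0,0,0,0,0,0,-1]

```text
clock: 13.38
eef_pos: [552.7, 71.9, 40.8]
tool_rot: [-3.141, 0.001, 1.387]
force: [-0.8, -5.7, 1.6]
width: 84.9
gripper_force: 2.5
```

```bash
python3 - <<'E'
from h import *
st()
im=ctrl.get_image('scene'); t=ctrl.get_image('top')
r=plate('scene',58,im)[0]; print(np.dot(r[0],ex),np.dot(r[0],ey),r[1:]); st()
a=cv2.resize(im[205:265,340:420],(800,400),interpolation=cv2.INTER_CUBIC)[:,:,::-1]
cv2.imwrite('pics/s5.png',cv2.resize(np.vstack([cv2.resize(im[205:265,340:420],(480,300),interpolation=2),cv2.resize(t[165:215,205:285],(480,300),interpolation=2)])[:,:,::-1],None,fx=1,fy=1))
E
```

```text
t 13.38 lat 530.3 s 171.4 z 40.8 rot [-3.141e+00  1.000e-03  1.387e+00] F lat,s,z 0.23 -5.76 1.59 w 84.9
532.4451795062256 247.39372376708985 ((119.2037124633789, 105.70555114746094), 79.15135192871094)
t 13.47 lat 530.4 s 171.4 z 40.8 rot [-3.141e+00  1.000e-03  1.387e+00] F lat,s,z -0.36 -4.94 1.53 w 85.6
```

View pics/s5.png

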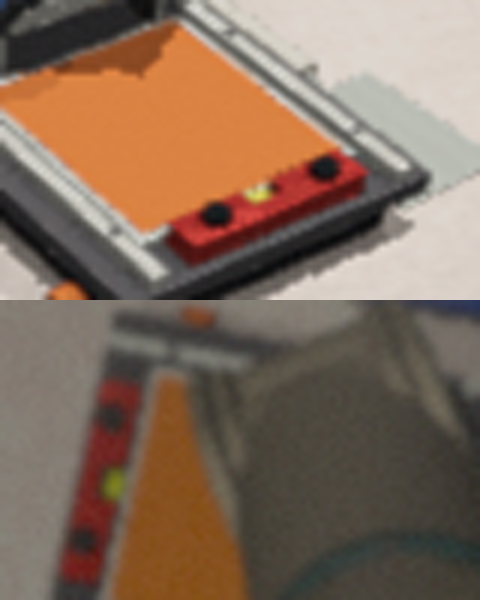

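Force rose from 2.7 to 5.7 N and the TCP stopped advancing. The top view shows the plate's rim flush along the stop. One more gentle step seats it squarely, then I back off straight.

carry_out:
  deltas: [0,0,0,0.001,0,0,-1,0,0,0,0.001,0,0,-1,0,0,0,0,0,0,-1,0,0,0,0,0,0,-1]

```text
clock: 13.98
eef_pos: [552.7, 72.0, 40.8]
tool_rot: [-3.141, 0.003, 1.386]
force: [-1.2, -9.1, 2.7]
width: 85.5
gripper_force: 4.2
```

carry_out:
  deltas: [0,0,0,-0.003,0,0,-1,0,0,0,-0.004,0,0,-1,0,0,0,-0.006,0,0,-1,0,0,0,-0.006,0,0,-1,0,0,0,0,0,-0.01,-1,0,0,0,0,0,-0.03,-1,0,0,0,0,0,-0.05,-1,0,0,0,-0.05,0,-0.05,-1,0,0,0,-0.06,0,0,-1,0,0,0,-0.06,0,0,-1,0,0,0,0,0,0,-1,0,0,0,0,0,0,-1]

```text
clock: 15.48
eef_pos: [520.1, -105.1, 175.6]
tool_rot: [3.141, -0.001, 1.387]
force: [0.4, 0.3, 0.8]
width: 85.3
gripper_force: 0.0
```

```bash
python3 - <<'E'
from h import *
st()
im=ctrl.get_image('scene'); t=ctrl.get_image('top')
for n,i in(('scene',im),('top',t)):
    r=plate(n,58,i)[0]; print(np.dot(r[0],ex),np.dot(r[0],ey),r[1:])
cv2.imwrite('pics/s6.png',np.hstack([cv2.resize(im[165:285,280:440],(400,300),interpolation=2),cv2.resize(t[150:255,200:340],(400,300),interpolation=2)])[:,:,::-1])
E
```

```text
t 15.47 lat 530.5 s -8.5 z 175.6 rot [ 3.141e+00 -1.000e-03  1.387e+00] F lat,s,z 0.32 0.37 0.81 w 85.3
532.2850121621705 247.95589045715334 ((118.26038360595703, 105.70804595947266), 79.31812286376953)
531.6061173059082 254.87232194030764 ((99.246826171875, 104.37784576416016), 80.36827087402344)
```

View pics/s6.png

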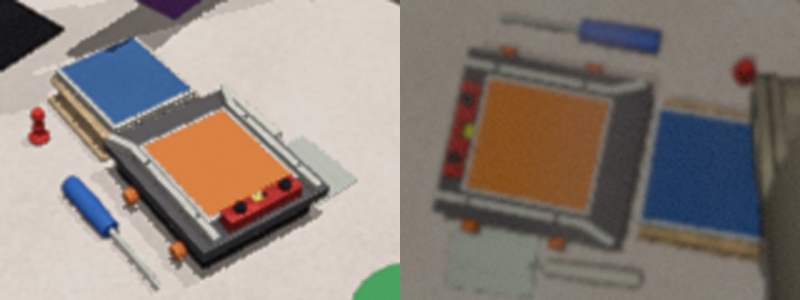

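The last view shows the plate flat between the guides with its front edge against the stop. It did not spring back, and the blue plate and bystanders are in place. I am handing in the job.

```bash
python3 -c "
from cell import ctrl
print(ctrl.finish_job())"
```

```text
the job is handed in; nothing more can be done
None
```

The orange plate was slid flat between the guides and seated against the red stop (felt as a rigid stop, about 9 N peak push); the arm backed clear, nothing else appeared moved in the last pictures, and the job was handed in at about 15.6 s.

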